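# Stir the polishing media

## Task

Take the wooden stirring rod out of its round steel pot and stir the white polishing beads in the bowl under the suction hood: set the rod's ball foot lightly on the plate at the bottom of the bowl, on the side away from the hood's pipe and about halfway from the middle to the wall, and stir anticlockwise (seen from above) in full rounds, the foot kept in light contact with the plate, at least once round back to that side and until every bead has been shifted by more than a centimetre. Do not bump the machine with the hand; then stand the rod in its round pot again, foot down, and let go, with all beads still in the bowl and the other things on the bench left where they are.

Things in the scene. Friction and masses are not known exactly. Their poses are not given: they have to be found in the camera images.
- rod: Straight wooden stirring rod, 200 mm long: a square 16 x 16 mm bar with a ball foot of 26 mm diameter at its lower end. Origin at the centre of the ball; z runs up along the bar to its top at 187 mm; the bar's faces look along x and y. About 90 g. At the start it leans about 30 degrees from vertical in the round pot, some 90 mm of it beyond the rim.
- pot: Round open steel pot, fixed, 80 mm outer diameter, 4 mm wall, 100 mm high, inner floor at 5 mm. Origin at the centre of its underside, z up. At the start the rod's foot rests at the pot's +x side and the bar leans over the rim at its -x side.
- caddy: Square-cornered steel tool caddy, fixed, 100 x 70 x 85 mm high with three upright tools rising to 134 mm; not used. Origin at the centre of its underside. It and the round pot may stand in each other's place.
- polisher: Polishing machine, fixed; origin at the centre of its underside, z up. Round grey base, 98 mm radius, 57 mm high. A 20 mm steel suction pipe stands 145 mm from the bowl's axis at its +x side and bends over the bowl at 400 mm height. Its round hood, 90 mm diameter, centred 45 mm from the bowl's axis towards +x, hangs over that side: lower edge 295 mm, top 345 mm above the bench.
- bowl: Round steel bowl on vertical springs (2.5 N per mm). Outer diameter 168 mm, at the rim 174 mm; wall 4 mm; rim 55 mm above its origin, the centre of its underside, 70 mm above the bench. The beads lie on a flat slick grey plate whose top is 10 to 20 mm above the origin, different each day and not reported: feel for it.
- bowl_mid (a point): Point on the bowl's axis at its inner bottom, 6 mm above the bowl's origin; axes as the bowl's: +x towards the hood's pipe, -x the side away from the pipe.
- bead0_center (a point): White glazed ceramic, slippery bead: ball of 29 mm diameter, its centre. At the start on the -y side of the bowl. 25 to 50 g.
- bead1_center (a point): White glazed ceramic, slippery bead: cylinder of 28 mm diameter, 26 mm high, its centre. At the start on the -y side of the bowl. 25 to 50 g.
- bead2_center (a point): White glazed ceramic, slippery bead: ball of 29 mm diameter, its centre. At the start on the +x side of the bowl. 25 to 50 g.
- bead3_center (a point): White glazed ceramic, slippery bead: cylinder of 28 mm diameter, 26 mm high, its centre. At the start on the +x side of the bowl. 25 to 50 g.
- bead4_center (a point): White glazed ceramic, slippery bead: ball of 29 mm diameter, its centre. At the start on the +y side of the bowl. 25 to 50 g.
- bead5_center (a point): White glazed ceramic, slippery bead: cylinder of 28 mm diameter, 26 mm high, its centre. At the start on the +y side of the bowl. 25 to 50 g.
- wrench: Steel wrench lying flat on the bench; not used. Origin near its middle.
- screwdriver: Screwdriver lying on the bench; not used. Origin near its middle.
- jar: Clear jar, 60 mm diameter, 85 mm high; not used. Origin at its underside's centre.
- can: Aluminium can, 66 mm diameter, 100 mm high; not used. Origin at its underside's centre.
- roll: Black ring-shaped roll lying flat, 90 mm outer diameter, 30 mm high; not used. Origin at its underside's centre.
- carton: Cardboard carton 90 x 70 x 50 mm; not used. Origin at its underside's centre.
There are look-alikes about, which are no part of the job. Several things look just like the roll: the one meant starts farthest to the robot's left.

How it is judged:
By the outcome, as a careful person would: the job done as asked, in the order asked, and still so for the second after the job is handed in, with the robot touching nothing.
It also fails if it takes over 62 s, if anything falls off the work surface, if the arm or the gripper's body presses on something with over 40 N, if the wrist force passes 120 N, or if a joint passes its speed limit or range.

## Robot

A 7-joint arm with a two-finger parallel gripper is mounted at the origin on the work surface. World frame = base frame: x ahead of the robot, y to its left, z up, the work surface at z = 0. Lengths are in m, angles in rad, forces in N, time in s.
With the tool pointing down it reaches from about 0.35 to 0.9 m from the base axis. Payload 7.2 kg.
Tool frame: the origin (TCP) lies midway between the tips of the shut fingers; the grasp point (between the pads) lies 19 mm behind it; x points along the fingers, y is the direction in which the jaws open and shut, and the axes are right-handed (so a half turn about x gives the same grasp; the last joint's range is limited). The gripper opens to 88 mm and grips with 3 to 60 N. Pads are 20 mm wide; open, the fingers measure 115 mm over their backs; the gripper's body (75 mm by 178 mm) begins 61 mm behind the grasp point.
Start: joints at [1.133, 0.411, -0.013, 1.596, 0.006, 1.134, -0.082], TCP at [0.226, -0.583, 0.223] pointing down, gripper open.
Joint ranges: [-2.95, 2.95], [-0.29, 1.99], [-1.47, 1.44], [0.14, 2.54], [-1.03, 4.17], [0.13, 1.85], [-2.86, 2.86]. Speed limits (rad/s): [2.39, 2.39, 3.01, 3.01, 3.14, 3.14, 3.14].

## Interface

Orientations are given as [roll, pitch, yaw] about the fixed x, y, z axes, in that order (R = Rz(yaw) Ry(pitch) Rx(roll)).
In Python, from rig import manip, viewer gives the robot as it stands.
- The arm moves only by the shell command python3 -m pendant 'ROWS' [FORCE]. ROWS is JSON, a list that holds one entry, the list of rows, each a list of 7 numbers: the turn, a rotation vector about the world's x, y, z in rad, then the shift along the world's x, y, z in mm, then the finger opening in mm, from 0 to 87.8. In form: [[[ax, ay, az, x, y, z, gripper], ...]]. A call has 1 to 10 rows; each row shifts and turns the commanded pose from where the row before left it; what a row does not reach is not made up. A row lasts 1/8 s, in which the tool goes at most 62.5 mm and 10.7 degrees, less where a joint would pass 70% of its speed; a pose out of reach is approached as far as the arm can. A call is refused whole if a number of a shift passes 62.5 or a number of a turn 0.188, either way. A call with a gripper value outside its range is refused whole. The fingers move at their own pace and stop on an object; FORCE is the grip in N (left out, the last holds). Time passes only in rows, so rows that do not move let the fingers close. It gives the time, the measured TCP pose, the force and the opening at its end, in the units of the state.
- manip.state(): the state, without advancing time (a new reading comes with each control period).
- viewer.snapshot(name): name is "scene" or "top" or "wrist"; returns a dict with "color" (384x512x3 uint8, red, green, blue), "z_map" (384x512 float32, m along the optical axis (not along the pixel's ray), 0 where there is no reading), "vertical_fov" (degrees; the focal length in pixels is half the picture's height over the tangent of half this angle, whatever the lens; pixels are square), "cx", "cy" (the principal point, pixels), "world_from_camera" (4x4, takes a point from camera to world coordinates). Camera axes: x right, y down, z forward; pixel columns grow to the right and rows downward; lengths in m; the calibration is good to about 2 mm. A picture is of the moment at which its call begins.
- manip.job_done(): hands the job in, once; it reports no verdict.
The state is a dict: "clock": time; "joint_pos": joint angles; "qvel": joint speeds; "effort": joint torques, N m; "tool_pos": TCP position; "tcp_rot": TCP orientation; "contact_force": force on the tool from outside, world axes, zero at the start; "moment": the same for the moment, N m; "finger_gap": finger opening in m.
Only numpy, scipy, OpenCV 4.12 (cv2) and the standard library are available. Lean on these libraries where they do the work, as an engineer would, in place of code of your own. Each camera call takes 0.05 s, during which the arm holds its last target.

## Working session

There is one attempt and no reset: what is moved stays moved. The work goes in short steps, Python scripts to look and compute and a shell command to move; the robot and the scene stay as the last step left them, time stands still between calls to the robot, and variables do not carry over. Pictures are saved under pics/ and viewed, and the job is handed in when it is done.

```bash
ls; mkdir -p pics; python3 - <<'E'
from rig import manip, viewer
import cv2,numpy as np
print(manip.state())
for n in ["scene","top","wrist"]:
    s=viewer.snapshot(n)
    cv2.imwrite(f"pics/{n}0.png",cv2.cvtColor(s["color"],cv2.COLOR_RGB2BGR))
    np.savez(f"pics/{n}0.npz",**s)
    print(n,s["vertical_fov"],s["cx"],s["cy"],np.round(s["world_from_camera"],3).tolist())
E
```

```text
pics
{'clock': 0.0, 'joint_pos': array([ 1.13279659,  0.41188802, -0.01272285,  1.59702287,  0.00558066,
        1.13428305, -0.08223326]), 'qvel': array([ 0.00138354, -0.00132356,  0.00029121,  0.00157668, -0.00045427,
        0.00043149, -0.00012055]), 'effort': array([-1.91498273e-06, -5.87948799e+01,  6.42334186e-01, -2.91077346e+01,
       -5.37377223e-02,  1.82820327e-02,  1.26811838e-04]), 'tool_pos': array([ 0.22568837, -0.5823011 ,  0.22182508]), 'tcp_rot': array([-1.5139109 ,  1.56923031,  1.99747451]), 'contact_force': array([-1.35337327,  0.03559095, -0.18762797]), 'moment': array([-0.03518114, -0.00361866,  0.03445657]), 'finger_gap': 0.08781693265233077}
scene 45.15484660064077 263.0404532258746 186.29952804870712 [[0.753, 0.483, -0.448, 1.153], [0.659, -0.542, 0.522, -0.741], [0.009, -0.688, -0.726, 1.104], [0.0, 0.0, 0.0, 1.0]]
top 57.10061579051547 255.96373515555754 193.32286115983308 [[-0.003, -0.995, 0.099, 0.409], [-1.0, 0.002, -0.011, 0.003], [0.011, -0.099, -0.995, 1.036], [0.0, 0.0, 0.0, 1.0]]
wrist 63.78366144645237 260.03263085820697 193.14841679039134 [[0.362, -0.903, -0.231, 0.287], [-0.932, -0.351, -0.088, -0.558], [-0.001, 0.247, -0.969, 0.384], [0.0, 0.0, 0.0, 1.0]]
```

View pics/scene0.png

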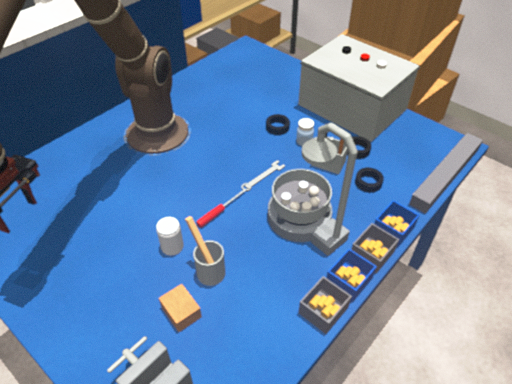

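View pics/top0.png

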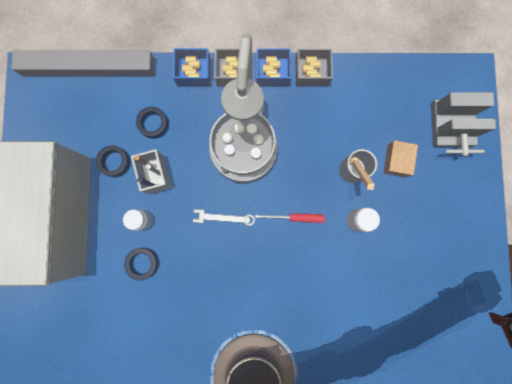

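View pics/wrist0.png

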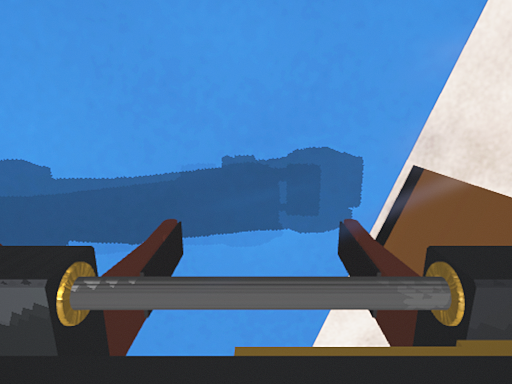

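```bash
cat > h.py <<'E'
import numpy as np,cv2
def load(n):
    return dict(np.load(f"pics/{n}.npz"))
def grab(n,tag):
    from rig import viewer
    s=viewer.snapshot(n); np.savez(f"pics/{n}{tag}.npz",**s)
    cv2.imwrite(f"pics/{n}{tag}.png",cv2.cvtColor(s["color"],cv2.COLOR_RGB2BGR)); return s
def foc(s): return 192/np.tan(np.radians(float(s["vertical_fov"]))/2)
def cloud(s):
    f=foc(s);z=s["z_map"];v,u=np.mgrid[0:384,0:512]
    P=np.stack([(u-s["cx"])/f*z,(v-s["cy"])/f*z,z],-1)
    T=s["world_from_camera"]; W=P@T[:3,:3].T+T[:3,3]; W[z==0]=np.nan
    return W
def ray(s,u,v):
    f=foc(s);T=s["world_from_camera"]
    d=T[:3,:3]@np.array([(u-s["cx"])/f,(v-s["cy"])/f,1.]);return T[:3,3],d
def onz(s,u,v,z):
    o,d=ray(s,u,v);return o+d*(z-o[2])/d[2]
def proj(s,p):
    T=s["world_from_camera"];q=T[:3,:3].T@(np.array(p)-T[:3,3]);f=foc(s);return q[0]/q[2]*f+s["cx"],q[1]/q[2]*f+s["cy"]
def crop(s,u0,v0,w,h,k,fn):
    c=s["color"][v0:v0+h,u0:u0+w];cv2.imwrite(fn,cv2.cvtColor(cv2.resize(c,None,fx=k,fy=k,interpolation=cv2.INTER_CUBIC),cv2.COLOR_RGB2BGR))
E
python3 - <<'E'
from h import *
s=load("top0");W=cloud(s)
print(s["z_map"][150,200:300:10])
for (u,v) in [(362,165),(370,186),(358,160),(240,145),(243,100),(225,176),(300,300),(244,45),(400,160)]:
    print(u,v,np.round(W[v,u],3))
crop(s,195,90,90,100,6,"pics/bowl.png");crop(s,330,130,100,100,6,"pics/pot.png")
s=load("scene0");crop(s,250,110,120,150,4,"pics/bowl_s.png");crop(s,150,200,100,110,5,"pics/pot_s.png")
E
```

```text
[1.0520221  1.0108005  0.9692568  0.9445183  0.9742568  0.9716036
 0.97565025 0.97209394 1.0542725  1.057793  ]
362 165 [ 0.596 -0.325  0.002]
370 186 [ 0.512 -0.287  0.179]
358 160 [ 0.611 -0.313  0.003]
240 145 [0.638 0.036 0.079]
243 100 [0.668 0.021 0.341]
225 176 [0.557 0.079 0.043]
300 300 [ 0.203 -0.135 -0.005]
244 45 [0.748 0.017 0.411]
400 160 [ 0.602 -0.42   0.048]
```

View pics/bowl.png

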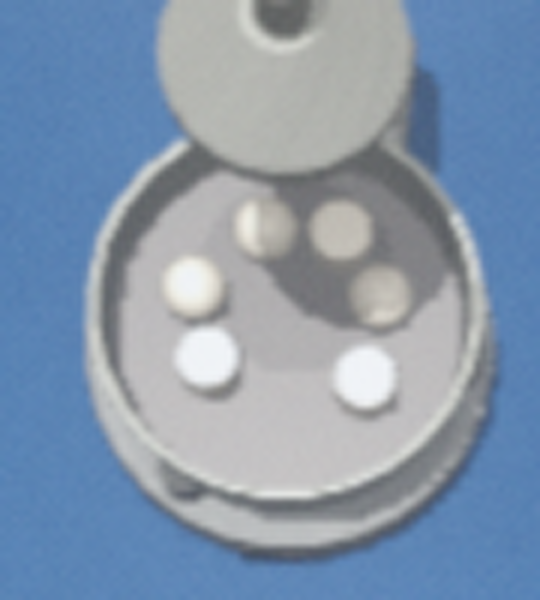

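View pics/pot.png

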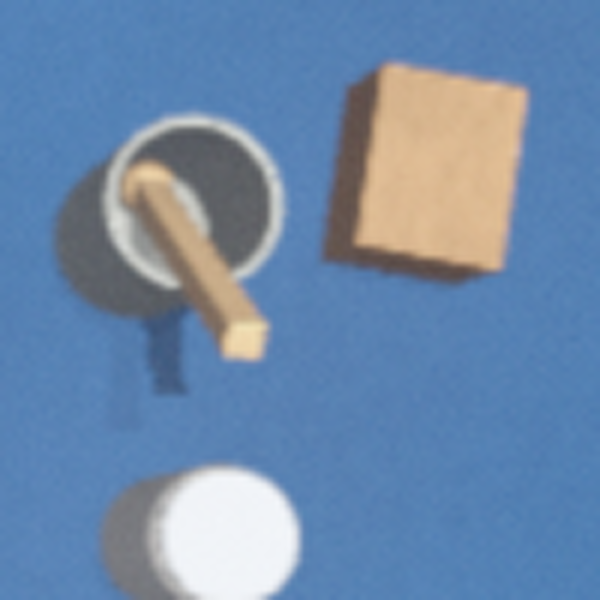

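View pics/bowl_s.png

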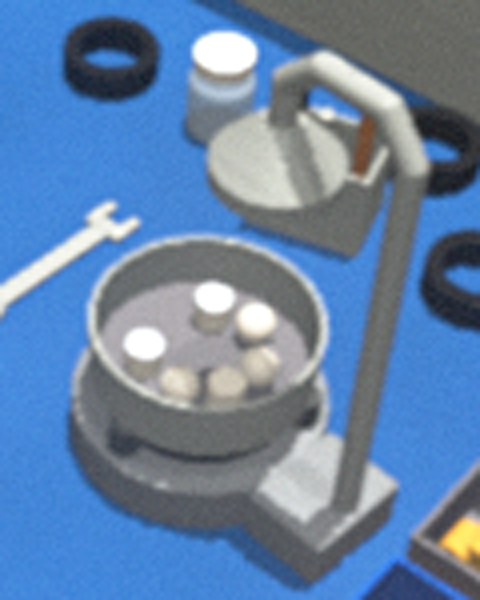

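View pics/pot_s.png

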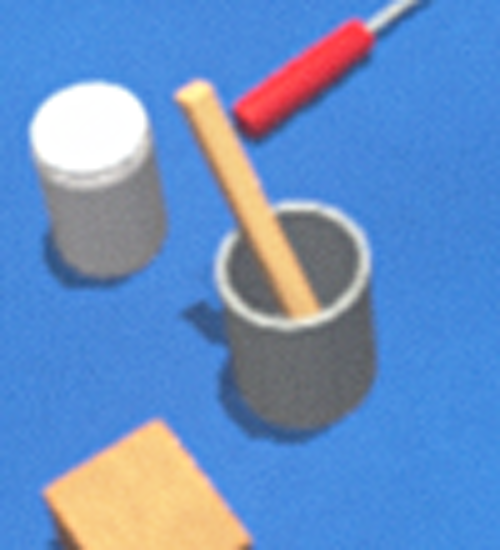

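```bash
python3 - <<'E'
from h import *
s=load("top0");f=foc(s)
pot=onz(s,330+195/6-.4,130+203/6-.4,.1);print("pot",pot)
for (x,y) in [(103,203),(287,203),(195,112),(195,293)]: print(np.round(np.linalg.norm(onz(s,330+x/6-.4,130+y/6-.4,.1)-pot),4))
top=onz(s,330+244/6-.4,130+341/6-.4,.180);print("rodtop",top)
ball=onz(s,330+148/6-.4,130+180/6-.4,.02);print("ball?",ball)
W=cloud(s)
# bowl rim: pixels with height approx .125
m=np.zeros((384,512),bool);m[95:185,200:285]=1
# pot and bowl rim by brightness along rays: fit circle
def fit(pts):
    pts=np.array(pts);A=np.c_[2*pts,np.ones(len(pts))];x=np.linalg.lstsq(A,(pts**2).sum(1),rcond=None)[0];return x[:2],np.sqrt(x[2]+x[0]**2+x[1]**2)
pts=[onz(s,195+x/6-.4,90+y/6-.4,.125)[:2] for x,y in [(87,310),(490,310),(288,497),(130,430),(445,430),(115,210),(462,205),(185,470),(390,470)]]
print("bowl",fit(pts))
# pipe top & hood
pts=[onz(s,195+x/6-.4,90+y/6-.4,.345)[:2] for x,y in [(160,50),(412,50),(285,175),(195,138),(375,140)]]
print("hood",fit(pts))
# scene check
t=load("scene0")
print("rim pot scene",proj(t,[pot[0],pot[1],.1]),"top",proj(t,top))
def tri(a,b):
    (o1,d1),(o2,d2)=a,b
    A=np.c_[d1,-d2];x=np.linalg.lstsq(A,o2-o1,rcond=None)[0];return (o1+x[0]*d1+o2+x[1]*d2)/2,np.linalg.norm(o1+x[0]*d1-o2-x[1]*d2)
print("rodtop tri",tri(ray(s,330+244/6-.4,130+341/6-.4),ray(t,150+196/5-.4,200+92/5-.4)))
# pipe: scene base of pipe
E
```

```text
pot [ 0.58240285 -0.29424927  0.1       ]
0.0415
0.0415
0.0417
0.0409
rodtop [ 0.51038744 -0.28707472  0.18      ]
ball? [ 0.60866752 -0.29697114  0.02      ]
bowl (array([0.6410369 , 0.02696938]), np.float64(0.08795091005005015))
hood (array([0.67046266, 0.02208265]), np.float64(0.04246548068660852))
rim pot scene (np.float64(208.52352294644203), np.float64(251.63843571923724)) top (np.float64(188.68794696805747), np.float64(216.67639484936652))
rodtop tri (array([ 0.51102346, -0.2881796 ,  0.17616311]), np.float64(0.0005219687343866597))
```

```bash
cat >> h.py <<'E'
from scipy.spatial.transform import Rotation as Ro
def rd(lean,yaw): # unit vec up the rod; leaning towards -x rotated by yaw
    return np.array([-np.sin(lean)*np.cos(yaw),-np.sin(lean)*np.sin(yaw),np.cos(lean)])
def tgt(dirv,sgn):
    x=-dirv; j=np.cross([0,0,1],x); j/=np.linalg.norm(j); y=sgn*j; return Ro.from_matrix(np.c_[x,y,np.cross(x,y)])
def delta(R,st=None):
    if st is None:
        from rig import manip; st=manip.state()
    R0=Ro.from_euler("xyz",st["tcp_rot"]);return (R*R0.inv()).as_rotvec(),R0
E
python3 - <<'E'
from h import *
from rig import manip
st=manip.state()
R0=Ro.from_euler("xyz",st["tcp_rot"]);print(np.round(R0.as_matrix(),3))
d=np.array([-.508,.043,.859]);d/=np.linalg.norm(d)
ball=np.array([.605,-.296,.018])
for s in (1,-1):
    print(s,delta(tgt(d,s))[0], tgt(d,s).as_matrix()[:,2])
for l in (.126,.211,.24):
    print(l,(ball+l*d-st["tool_pos"])*1000)
E
```

```text
[[-0.001  0.361 -0.932]
 [ 0.001 -0.932 -0.361]
 [-1.    -0.001  0.   ]]
1 [-0.72520657 -0.10586501  2.60287632] [ 0.85688478 -0.07253159  0.51037989]
-1 [ 0.07563093 -0.53496587 -0.44362688] [-0.85688478  0.07253159 -0.51037989]
0.126 [315.19241531 291.83395741 -95.6383748 ]
0.211 [271.96470882 295.49299556 -22.54270577]
0.24 [257.21643249 296.74137328   2.39581661]
```

```bash
python3 -m pendant '[[[0.0095,-0.067,-0.0555,20,25,20,87],[0.0095,-0.067,-0.0555,34,39,20,87],[0.0095,-0.067,-0.0555,34,39,10,87],[0.0095,-0.067,-0.0555,34,39,0,87],[0.0095,-0.067,-0.0555,34,39,0,87],[0.0095,-0.067,-0.0555,34,39,0,87],[0.0095,-0.067,-0.0555,34,39,-10,87],[0.0095,-0.067,-0.0555,34,38,-20,87],[0,0,0,0,0,-10,87],[0,0,0,0,0,0,87]]]' 40
python3 - <<'E'
from h import *
from rig import manip
st=manip.state()
print(st["joint_pos"])
d=np.array([-.508,.043,.859]);d/=np.linalg.norm(d);ball=np.array([.605,-.296,.018])
print(delta(tgt(d,-1))[0],(ball+.126*d-st["tool_pos"])*1000)
grab("wrist","1");grab("scene","1");grab("top","1")
E
```

```text
clock: 1.4
tool_pos: [0.4833, -0.286, 0.232]
tcp_rot: [3.141, 1.036, -0.086]
contact_force: [-1.1, -0.7, -0.0]
finger_gap: 0.0869
[ 0.86836114  0.09433304 -0.27060548  2.12986327 -0.49785531  0.49925446
 -0.66163924]
[ 0.00035461 -0.00043411  0.00068721] [  57.64690654   -4.54080549 -105.62517029]
```

View pics/wrist1.png

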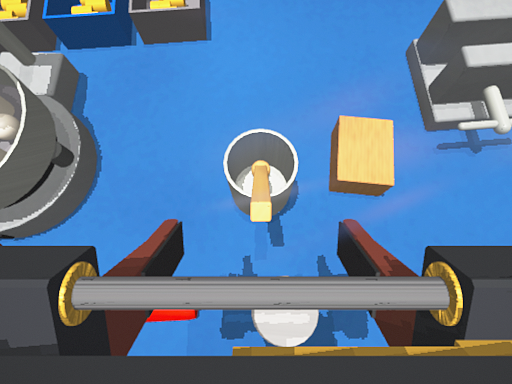

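View pics/scene1.png

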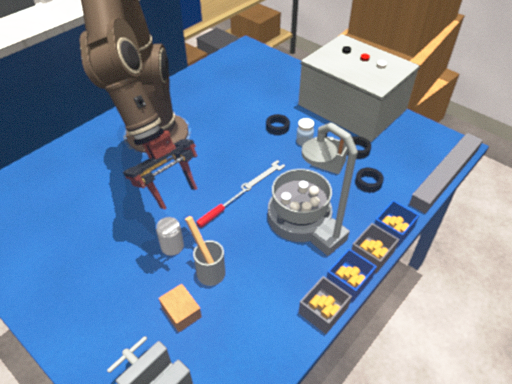

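```bash
python3 - <<'E'
from h import *
w=load("wrist1");s=load("top0");t=load("scene0")
def tri(*rs):
    A=[];b=[]
    for o,d in rs:
        d=d/np.linalg.norm(d);M=np.eye(3)-np.outer(d,d);A.append(M);b.append(M@o)
    p=np.linalg.lstsq(np.vstack(A),np.hstack(b),rcond=None)[0];return p,[np.linalg.norm((p-o)-((p-o)@d)*d/(d@d)) for o,d in rs]
print(tri(ray(w,261,211),ray(s,330+244/6-.4,130+341/6-.4),ray(t,150+196/5-.4,200+92/5-.4)))
p=[.6055,-.297,.018]; print("ball in wrist",proj(w,p),"tcp path",proj(w,[.541,-.2906,.126]),proj(w,[.531,-.29,.143]))
crop(w,210,110,100,120,5,"pics/c1.png")
crop(load("scene1"),255,110,110,150,5,"pics/c2.png")
E
```

```text
(array([ 0.51083478, -0.28850453,  0.17593195]), [np.float64(0.000697699974480981), np.float64(6.295816921638726e-05), np.float64(0.0006383877864227568)])
ball in wrist (np.float64(260.40969542599925), np.float64(168.28151042844058)) tcp path (np.float64(259.6314177268977), np.float64(191.45987918155802)) (np.float64(259.89014954160325), np.float64(196.79190610836943))
```

View pics/c1.png

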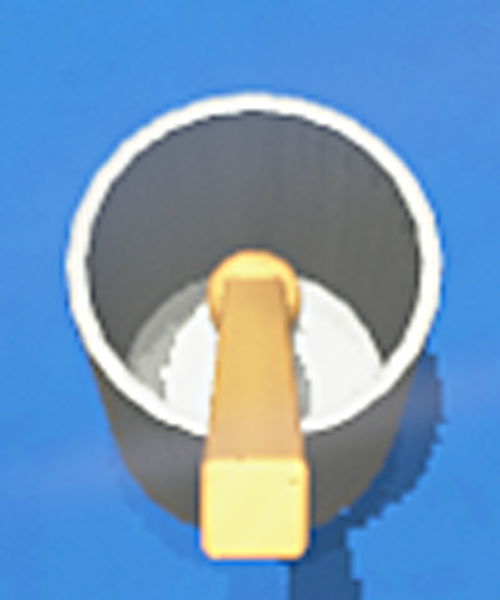

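```bash
python3 -m pendant '[[[0,0,0,8,-0.7,-15,87],[0,0,0,12,-1,-22,87],[0,0,0,12,-1,-22,87],[0,0,0,12,-0.8,-22,87],[0,0,0,9,-0.7,-16,87],[0,0,0,4.5,-0.3,-8.5,87],[0,0,0,0,0,0,87],[0,0,0,0,0,0,10],[0,0,0,0,0,0,10],[0,0,0,0,0,0,10]]]' 50
python3 -m pendant '[[[0,0,0,0,0,0,10],[0,0,0,0,0,0,10],[0,0,0,0,0,0,10]]]'
python3 - <<'E'
from h import *
grab("wrist","2");grab("scene","2")
E
```

```text
clock: 2.8
tool_pos: [0.5414, -0.2905, 0.1277]
tcp_rot: [3.139, 1.033, -0.088]
contact_force: [-0.7, 0.8, 0.0]
finger_gap: 0.0606
clock: 3.18
tool_pos: [0.5414, -0.2902, 0.1271]
tcp_rot: [3.14, 1.034, -0.087]
contact_force: [-0.3, 0.0, -0.7]
finger_gap: 0.0301
```

View pics/wrist2.png

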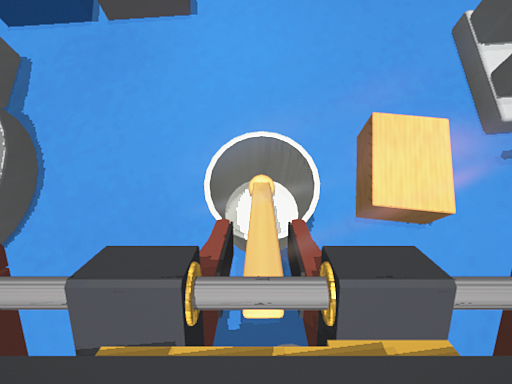

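```bash
python3 -m pendant '[[[0,0,0,0,0,0,10],[0,0,0,0,0,0,10],[0,0,0,0,0,0,10]]]'
python3 -m pendant '[[[0,0,0,-1,0,5,10],[0,0,0,-1,0,5,10],[0,0,0,0,0,0,10]]]'
python3 - <<'E'
from h import *
grab("wrist","3")
E
```

```text
clock: 3.65
tool_pos: [0.5414, -0.2903, 0.1271]
tcp_rot: [3.14, 1.034, -0.087]
contact_force: [1.4, -0.6, 0.1]
finger_gap: 0.0161
clock: 4.03
tool_pos: [0.5396, -0.2904, 0.1379]
tcp_rot: [3.139, 1.033, -0.088]
contact_force: [-1.4, -0.4, -1.5]
finger_gap: 0.0157
```

View pics/wrist3.png

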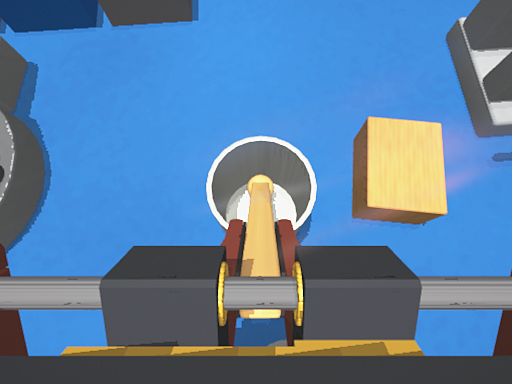

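```bash
python3 - <<'E'
from h import *
s=load("top0");t=load("scene0")
b=np.array([.641,.027])
for y in (-10,-5,0,5):
    a=np.radians(y);p=b+.145*np.array([np.cos(a),np.sin(a)])
    print(y,[np.round(proj(t,[*p,z])) for z in (.06,.3)],np.round(proj(s,[*p,.4])), np.round(proj(s,[*(b+.045*np.array([np.cos(a),np.sin(a)])),.295])))
crop(s,215,25,60,100,6,"pics/hood.png");crop(t,300,110,60,150,4,"pics/pipe.png")
E
python3 -m pendant '[[[0,0,0,-4,0,20,10],[0,0,0,-4,0,20,10],[0,0,0,-4,0,25,10],[0,0,0,-4,0,25,10],[0,0,0,-4,0,25,10],[0,0,0,0,0,25,10],[0,0,0,0,0,25,10],[0,0,0,0,0,0,10]]]'
```

```text
-10 [array([334., 234.]), array([346., 175.])] [252.  30.] [244. 100.]
-5 [array([337., 232.]), array([350., 172.])] [246.  29.] [242. 100.]
0 [array([340., 230.]), array([353., 170.])] [239.  29.] [241. 100.]
5 [array([342., 227.]), array([355., 167.])] [232.  29.] [239. 100.]
clock: 5.08
tool_pos: [0.5201, -0.2907, 0.3042]
tcp_rot: [3.136, 1.031, -0.09]
contact_force: [-0.2, -0.0, -0.5]
finger_gap: 0.0156
```

View pics/hood.png

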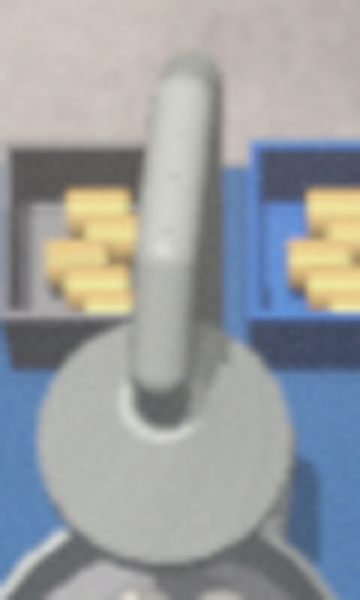

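View pics/pipe.png

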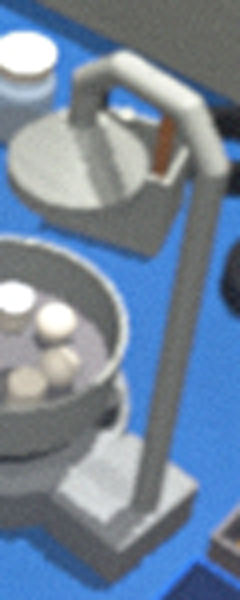

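```bash
cat >> h.py <<'E'
def foot(st,l=.126):
    return st["tool_pos"]+l*Ro.from_euler("xyz",st["tcp_rot"]).as_matrix()[:,0]
E
python3 - <<'E'
from h import *
from rig import manip
st=manip.state();p=foot(st);print("foot model",p)
t=grab("scene","4");s=grab("top","4");w=grab("wrist","4")
for c in(t,s,w):print(proj(c,p))
u,v=map(int,proj(t,p));crop(t,u-40,v-60,80,80,7,"pics/f_s.png");print(u-40,v-60)
u,v=map(int,proj(s,p));crop(s,u-40,v-40,80,80,7,"pics/f_t.png");print(u-40,v-40)
print("need",(np.array([.601,.0305])-p[:2])*1000)
E
```

```text
foot model [ 0.58464324 -0.29650124  0.19607673]
(np.float64(205.52583213226023), np.float64(230.04744154986778))
(np.float64(375.26831340318216), np.float64(155.2556104267997))
(np.float64(260.95177779184144), np.float64(183.26397434752425))
165 170
335 115
need [ 16.35675874 327.00124393]
```

View pics/f_s.png

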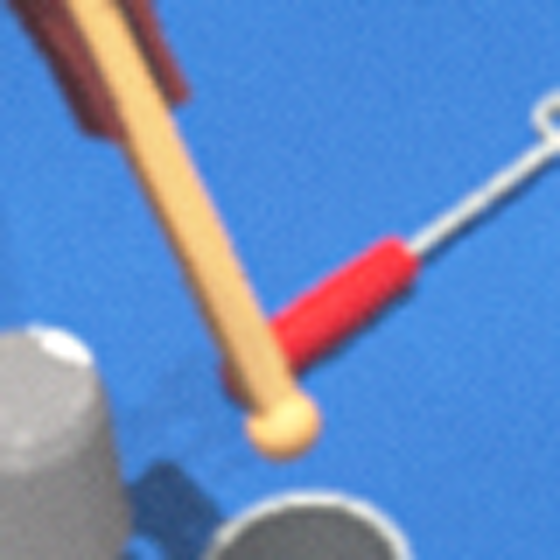

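View pics/wrist4.png

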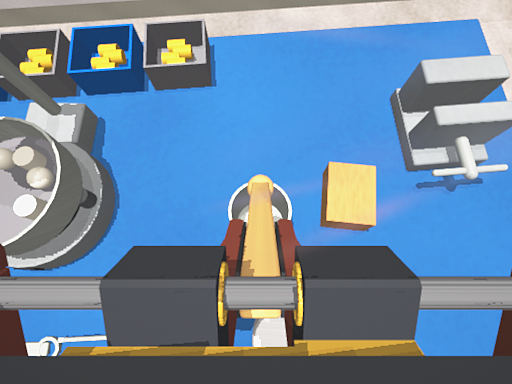

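View pics/f_t.png

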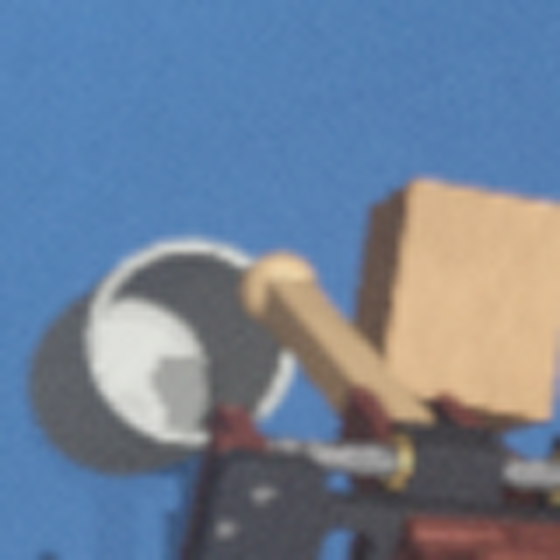

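```bash
python3 -m pendant '[[[0,0,0,1,25,0,10],[0,0,0,2,45,0,10],[0,0,0,3,55,0,10],[0,0,0,3,55,0,10],[0,0,0,3,55,0,10],[0,0,0,2,50,0,10],[0,0,0,2,32,0,10],[0,0,0,0,10,0,10],[0,0,0,0,0,-15,10],[0,0,0,0,0,0,10]]]'
python3 - <<'E'
from h import *
from rig import manip
st=manip.state();p=foot(st);print("foot",p,st["joint_pos"],st["tcp_rot"])
t=grab("scene","5");s=grab("top","5");w=grab("wrist","5")
for c in(t,s,w):print(proj(c,p))
E
```

```text
clock: 6.48
tool_pos: [0.5341, 0.0367, 0.2848]
tcp_rot: [3.14, 1.038, -0.086]
contact_force: [-0.3, 1.4, -1.4]
finger_gap: 0.0157
foot [0.59784709 0.03120704 0.1763041 ] [ 0.48083708 -0.04825522 -0.71694604  2.1239745   0.25285068  0.5608075
 -2.07993855] [ 3.14034767  1.03815234 -0.08591969]
(np.float64(291.8984102742706), np.float64(169.15528761540529))
(np.float64(240.46229531061164), np.float64(151.74922361744063))
(np.float64(259.9835235731996), np.float64(187.66705711380985))
```

View pics/wrist5.png

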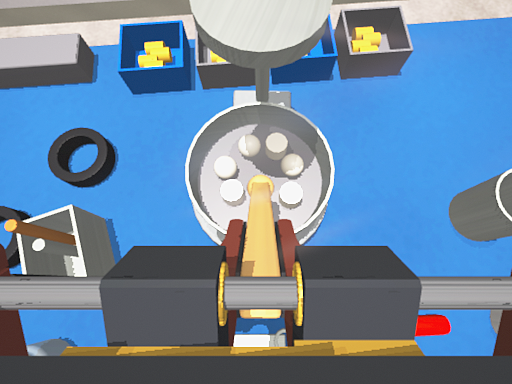

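View pics/scene5.png

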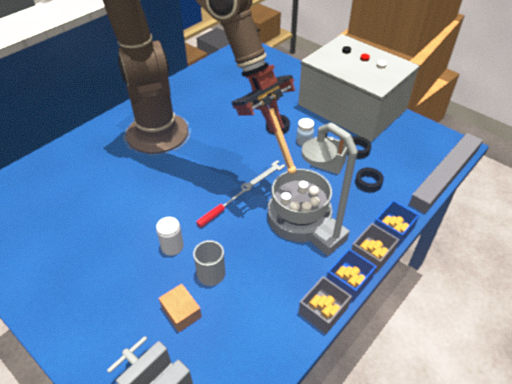

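```bash
python3 - <<'E'
from h import *
w=load("wrist5")
crop(w,180,90,160,160,4,"pics/r5.png")
E
```

```text
(no output)
```

View pics/r5.png

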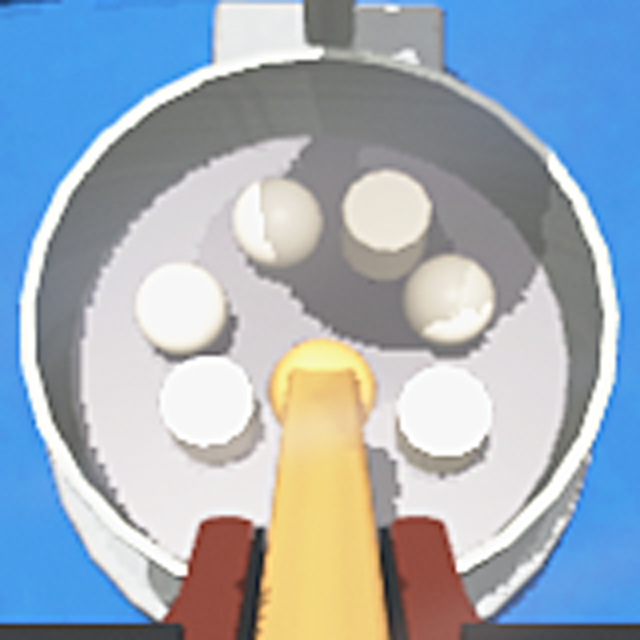

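```bash
cat >> h.py <<'E'
def fit(pts):
    pts=np.array(pts);A=np.c_[2*pts,np.ones(len(pts))];x=np.linalg.lstsq(A,(pts**2).sum(1),rcond=None)[0];return x[:2],np.sqrt(x[2]+x[0]**2+x[1]**2)
E
python3 - <<'E'
from h import *
w=load("wrist5")
f=lambda x,y,z:onz(w,180+x/4-.4,90+y/4-.4,z)[:2]
print(fit([f(*q,.125) for q in [(20,310),(618,320),(320,48),(115,150),(530,140),(45,440),(590,460),(430,65)]]))
c=np.array([.641,.027]);a=-.087
ex=np.array([np.cos(a),np.sin(a)]);ey=np.array([-ex[1],ex[0]])
for n,q in dict(b4=(181,308,.0995),c5=(207,398,.111),b2=(277,222,.0995),c3=(388,208,.111),b0=(450,298,.0995),c1=(445,405,.111)).items():
    d=f(*q)-c; print(n,np.round(1000*d@ex),np.round(1000*d@ey),"r",np.round(1000*np.hypot(*d)))
E
```

```text
(array([0.63748544, 0.02749251]), np.float64(0.08627009550294706))
b4 8.0 44.0 r 45.0
c5 -25.0 34.0 r 42.0
b2 38.0 15.0 r 40.0
c3 37.0 -20.0 r 42.0
b0 12.0 -40.0 r 41.0
c1 -27.0 -36.0 r 45.0
```

```bash
python3 -m pendant '[[[0,0,0,0,0,-12,10],[0,0,0,0,0,-18,10],[0,0,0,0,0,-18,10],[0,0,0,0,0,-14,10],[0,0,0,0,0,-7,10],[0,0,0,0,0,0,10],[0,0,0,0,0,0,10]]]'
python3 - <<'E'
from h import *
from rig import manip,viewer
F=[]
for i in range(6):
    st=manip.state();F.append(st["contact_force"]);viewer.snapshot("top")
print(np.round(F,2),foot(st),st["clock"],st["moment"])
E
```

```text
clock: 7.5
tool_pos: [0.5357, 0.0367, 0.2188]
tcp_rot: [3.14, 1.033, -0.087]
contact_force: [-0.5, -0.3, -0.4]
finger_gap: 0.0157
[[-0.5  -0.34 -0.35]
 [ 0.32  0.11 -1.14]
 [ 0.04 -0.63 -0.19]
 [-0.52 -0.32 -0.38]
 [-0.58  0.23 -0.83]
 [ 0.32 -1.07 -1.25]] [0.59981617 0.03107518 0.11030994] 7.75 [0.03432015 0.58532971 0.02123527]
```

```bash
python3 -m pendant '[[[0,0,0,0,0,-3,10],[0,0,0,0,0,-3,10],[0,0,0,0,0,0,10]]]'
for i in 1 2 3; do python3 -m pendant '[[[0,0,0,0,0,-1,10],[0,0,0,0,0,0,10]]]'; done
```

```text
clock: 8.18
tool_pos: [0.5351, 0.0367, 0.2117]
tcp_rot: [3.14, 1.035, -0.087]
contact_force: [-1.2, 0.2, -0.9]
finger_gap: 0.0157
clock: 8.43
tool_pos: [0.5354, 0.0368, 0.2111]
tcp_rot: [3.14, 1.034, -0.087]
contact_force: [-0.3, -0.1, -1.3]
finger_gap: 0.0157
clock: 8.68
tool_pos: [0.5354, 0.0367, 0.2101]
tcp_rot: [3.14, 1.034, -0.087]
contact_force: [0.1, -0.7, -0.1]
finger_gap: 0.0158
clock: 8.93
tool_pos: [0.5353, 0.0367, 0.2091]
tcp_rot: [3.14, 1.034, -0.087]
contact_force: [0.3, -0.4, -0.5]
finger_gap: 0.0156
```

```bash

for i in 1 2 3; do python3 -m pendant '[[[0,0,0,0,0,-1,10],[0,0,0,0,0,0,10]]]' 60; python3 -c "
from rig import manip;print(manip.state()['moment'])"; done
```

```text
clock: 9.18
tool_pos: [0.5353, 0.0367, 0.2081]
tcp_rot: [3.14, 1.034, -0.087]
contact_force: [-0.1, -0.6, -1.1]
finger_gap: 0.0157
[0.13304191 0.56191162 0.0018932 ]
clock: 9.43
tool_pos: [0.5353, 0.0368, 0.2071]
tcp_rot: [3.14, 1.034, -0.087]
contact_force: [0.1, -0.4, -0.3]
finger_gap: 0.0155
[0.1637053  0.57474614 0.02153122]
clock: 9.68
tool_pos: [0.5353, 0.0367, 0.2061]
tcp_rot: [3.14, 1.034, -0.087]
contact_force: [-0.2, -0.3, -1.3]
finger_gap: 0.0161
[ 0.08657675  0.56309874 -0.07186843]
```

```bash

for i in 1 2; do python3 -m pendant '[[[0,0,0,0,0,-1,10],[0,0,0,0,0,0,10]]]' 60; python3 -c "
from rig import manip;print(manip.state()['moment'])"; done
```

```text
clock: 9.93
tool_pos: [0.5353, 0.0368, 0.205]
tcp_rot: [3.14, 1.034, -0.087]
contact_force: [-0.1, 0.7, 0.1]
finger_gap: 0.0157
[ 0.06755617  0.52004469 -0.01269616]
clock: 10.18
tool_pos: [0.5353, 0.0367, 0.204]
tcp_rot: [3.14, 1.034, -0.087]
contact_force: [1.0, 0.5, -0.8]
finger_gap: 0.0154
[0.04071043 0.62687307 0.01143163]
```

```bash

for i in 1 2; do python3 -m pendant '[[[0,0,0,0,0,-1,10],[0,0,0,0,0,0,10]]]' 60; python3 -c "
from rig import manip;print(manip.state()['moment'])"; done
```

```text
clock: 10.42
tool_pos: [0.5354, 0.0367, 0.2031]
tcp_rot: [3.14, 1.034, -0.087]
contact_force: [0.1, 1.0, -0.6]
finger_gap: 0.016
[0.07079461 0.53659552 0.00458227]
clock: 10.68
tool_pos: [0.5355, 0.0368, 0.2023]
tcp_rot: [3.14, 1.034, -0.087]
contact_force: [-0.5, -0.0, 1.2]
finger_gap: 0.0156
[0.03075219 0.48162146 0.00956891]
```

```bash

python3 -m pendant '[[[0,0,0,0,0,-1,10],[0,0,0,0,0,0,10]]]' 60; python3 - <<'E'
from h import *
from rig import manip,viewer
F=[]
for i in range(5):
    st=manip.state();F.append([*st["contact_force"],st["moment"][1],st["tool_pos"][2]]);viewer.snapshot("top")
print(np.round(F,4),foot(st),st["clock"])
w=grab("wrist","6");crop(w,180,90,160,160,4,"pics/r6.png")
E
```

```text
clock: 10.92
tool_pos: [0.5356, 0.0368, 0.2014]
tcp_rot: [3.14, 1.033, -0.087]
contact_force: [-1.8, -0.0, 3.5]
finger_gap: 0.0155
[[-1.8014 -0.0398  3.5319  0.3609  0.2014]
 [-1.0396 -0.0454  2.3674  0.2904  0.2014]
 [-1.125  -0.5698  3.4982  0.3355  0.2014]
 [-0.9795 -0.3863  2.0571  0.28    0.2014]
 [-0.1121  0.3065  2.3193  0.2088  0.2014]] [0.59981643 0.03123899 0.09312912] 11.125
```

View pics/r6.png

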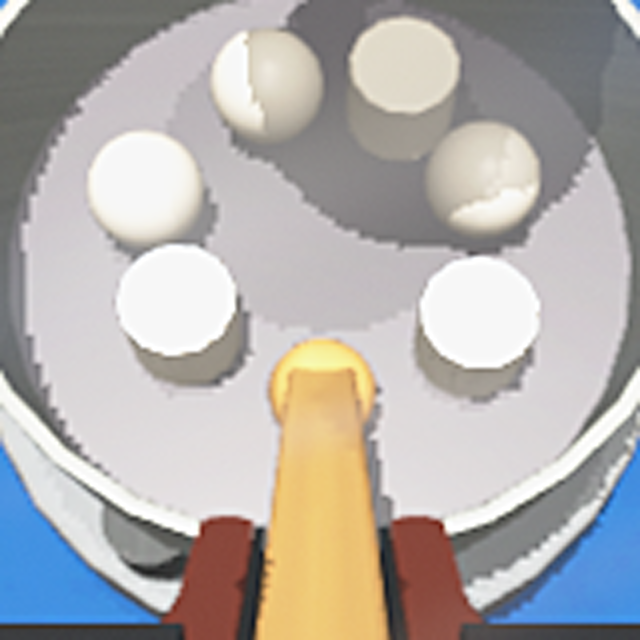

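```bash
python3 - <<'E'
import numpy as np
a=np.radians(175+10*np.arange(37));p=37*np.c_[np.cos(a),np.sin(a)]
r=np.round(p,1);d=np.diff(r,axis=0)
for i in range(0,36,9): print(np.round(d[i:i+9],1).tolist())
E
```

```text
[[0.0, -6.4], [1.2, -6.4], [2.2, -6.0], [3.2, -5.6], [4.1, -5.0], [5.0, -4.1], [5.6, -3.2], [6.0, -2.2], [6.4, -1.2]]
[[6.4, 0.0], [6.4, 1.2], [6.0, 2.2], [5.6, 3.2], [5.0, 4.1], [4.1, 5.0], [3.2, 5.6], [2.2, 6.0], [1.2, 6.4]]
[[0.0, 6.4], [-1.2, 6.4], [-2.2, 6.0], [-3.2, 5.6], [-4.1, 5.0], [-5.0, 4.1], [-5.6, 3.2], [-6.0, 2.2], [-6.4, 1.2]]
[[-6.4, 0.0], [-6.4, -1.2], [-6.0, -2.2], [-5.6, -3.2], [-5.0, -4.1], [-4.1, -5.0], [-3.2, -5.6], [-2.2, -6.0], [-1.2, -6.4]]
```

```bash
python3 -m pendant '[[[0,0,0,0,-6.4,0,10],[0,0,0,1.2,-6.4,0,10],[0,0,0,2.2,-6.0,0,10],[0,0,0,3.2,-5.6,0,10],[0,0,0,4.1,-5,0,10]]]' 60
cat > chk.py <<'E'
from h import *
from rig import manip,viewer
import sys
F=[]
for i in range(4):
    st=manip.state();F.append([*st["contact_force"],st["moment"][1]])
    if i<3: (grab("wrist",sys.argv[1]) if i==0 else viewer.snapshot("top"))
F=np.array(F);print("F0",F[0].round(2),"mean",F.mean(0).round(2),"foot",foot(st).round(4),"rot",st["tcp_rot"].round(3),"t",st["clock"])
crop(load("wrist"+sys.argv[1]),160,70,200,180,3,f"pics/s{sys.argv[1]}.png")
E
python3 chk.py 7
```

```text
clock: 11.85
tool_pos: [0.5463, 0.0067, 0.2011]
tcp_rot: [3.14, 1.034, -0.087]
contact_force: [-0.5, 1.3, 3.9]
finger_gap: 0.0156
F0 [-0.54  1.27  3.94  0.31] mean [ 1.02 -1.15  3.4  -0.25] foot [6.108e-01 6.000e-04 9.310e-02] rot [ 3.14   1.034 -0.089] t 12.0
```

View pics/s7.png

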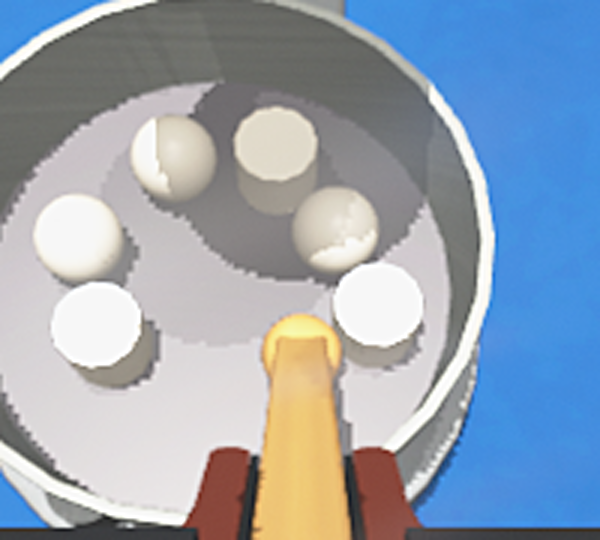

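```bash
python3 -m pendant '[[[0,0,0,5,-4.1,0,10],[0,0,0,5.6,-3.2,0,10],[0,0,0,6.0,-2.2,0,10],[0,0,0,6.4,-1.2,0,10]]]' 60
python3 chk.py 8
```

```text
clock: 12.5
tool_pos: [0.5694, -0.0036, 0.201]
tcp_rot: [3.14, 1.034, -0.087]
contact_force: [-2.2, 0.4, 3.2]
finger_gap: 0.0155
F0 [-2.23  0.4   3.17  0.4 ] mean [ 0.58 -0.64  3.07 -0.24] foot [ 0.6342 -0.009   0.0932] rot [ 3.141  1.033 -0.086] t 12.65
```

View pics/s8.png

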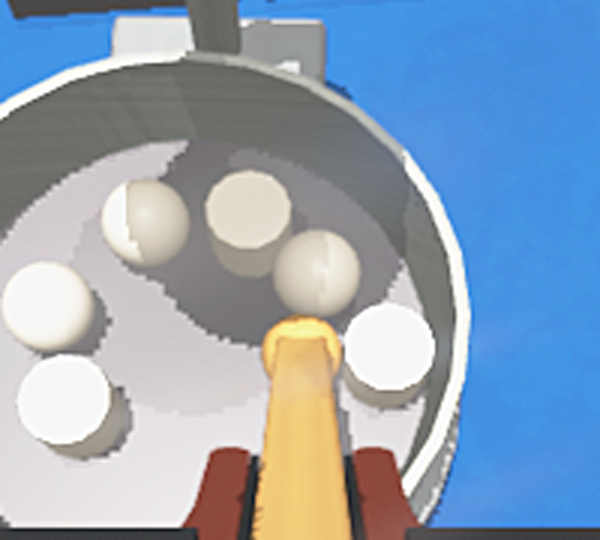

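```bash
python3 -m pendant '[[[0,0,0,6.4,0,0,10],[0,0,0,6.4,1.2,0,10],[0,0,0,6.0,2.2,0,10],[0,0,0,5.6,3.2,0,10],[0,0,0,5,4.1,0,10]]]' 60
python3 chk.py 9
```

```text
clock: 13.28
tool_pos: [0.5988, 0.0073, 0.2011]
tcp_rot: [3.14, 1.034, -0.087]
contact_force: [-1.6, -0.1, 4.6]
finger_gap: 0.016
F0 [-1.61 -0.12  4.56  0.33] mean [ 0.41 -0.2   2.88 -0.16] foot [0.6637 0.003  0.0934] rot [-3.141  1.033 -0.083] t 13.425
```

View pics/s9.png

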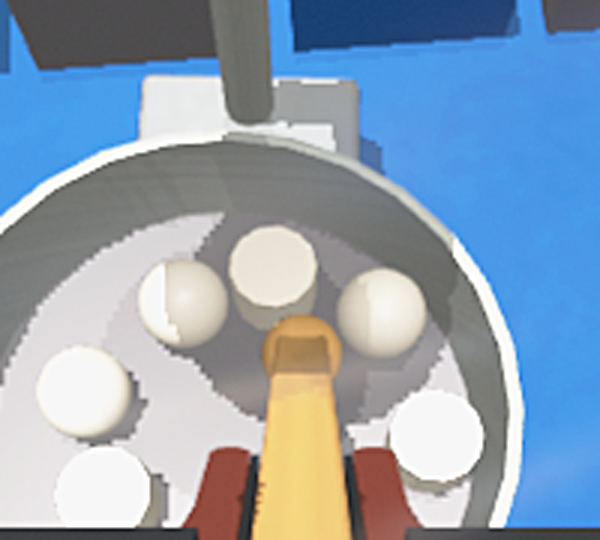

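```bash
python3 -m pendant '[[[0,0,0,4.1,5,0,10],[0,0,0,3.2,5.6,0,10],[0,0,0,2.2,6.0,0,10],[0,0,0,1.2,6.4,0,10]]]' 60
python3 chk.py 10
python3 -m pendant '[[[0,0,0,0,6.4,0,10],[0,0,0,-1.2,6.4,0,10],[0,0,0,-2.2,6.0,0,10],[0,0,0,-3.2,5.6,0,10],[0,0,0,-4.1,5,0,10]]]' 60
python3 chk.py 11
```

```text
clock: 13.92
tool_pos: [0.6094, 0.0307, 0.2012]
tcp_rot: [3.14, 1.034, -0.087]
contact_force: [0.1, -1.9, 2.6]
finger_gap: 0.016
F0 [ 0.09 -1.91  2.56 -0.06] mean [ 0.26  0.68  2.99 -0.09] foot [0.6738 0.0269 0.0932] rot [-3.14   1.033 -0.082] t 14.075
clock: 14.7
tool_pos: [0.5983, 0.0603, 0.2012]
tcp_rot: [3.14, 1.034, -0.086]
contact_force: [1.2, -1.3, 2.8]
finger_gap: 0.0155
F0 [ 1.19 -1.29  2.81 -0.51] mean [-0.52  0.5   3.31  0.08] foot [0.6621 0.0556 0.0928] rot [ 3.141  1.034 -0.084] t 14.85
```

View pics/s11.png

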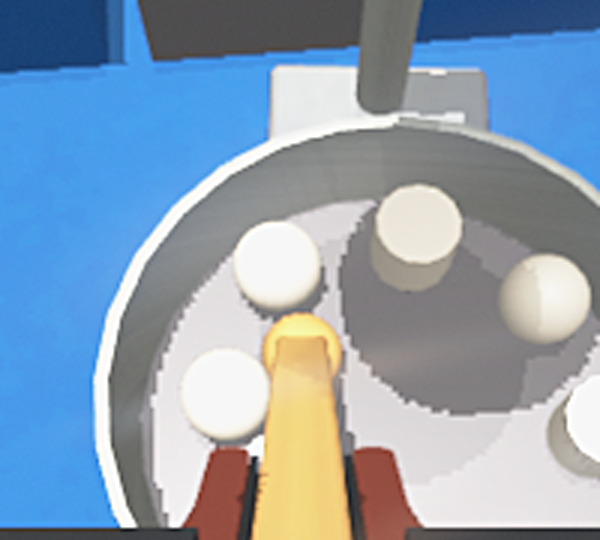

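```bash
python3 -m pendant '[[[0,0,0,-5,4.1,0,10],[0,0,0,-5.6,3.2,0,10],[0,0,0,-6.0,2.2,0,10],[0,0,0,-6.4,1.2,0,10]]]' 60
python3 chk.py 12
python3 -m pendant '[[[0,0,0,-6.4,0,0,10],[0,0,0,-6.4,-1.2,0,10],[0,0,0,-6.0,-2.2,0,10],[0,0,0,-5.6,-3.2,0,10],[0,0,0,-5,-4.1,0,10]]]' 60
python3 chk.py 13
```

```text
clock: 15.35
tool_pos: [0.5752, 0.0707, 0.2013]
tcp_rot: [3.14, 1.034, -0.086]
contact_force: [2.0, -0.8, 3.9]
finger_gap: 0.0157
F0 [ 2.   -0.77  3.89 -0.73] mean [-1.55  0.11  4.23  0.04] foot [0.6388 0.0651 0.0925] rot [ 3.139  1.035 -0.087] t 15.5
clock: 16.12
tool_pos: [0.5469, 0.0589, 0.2021]
tcp_rot: [3.14, 1.032, -0.088]
contact_force: [7.5, -2.2, 3.3]
finger_gap: 0.0157
F0 [ 7.53 -2.18  3.29 -2.26] mean [ 5.1  -1.74  3.62 -1.59] foot [0.611  0.0529 0.0938] rot [ 3.139  1.032 -0.089] t 16.275
```

View pics/s12.png

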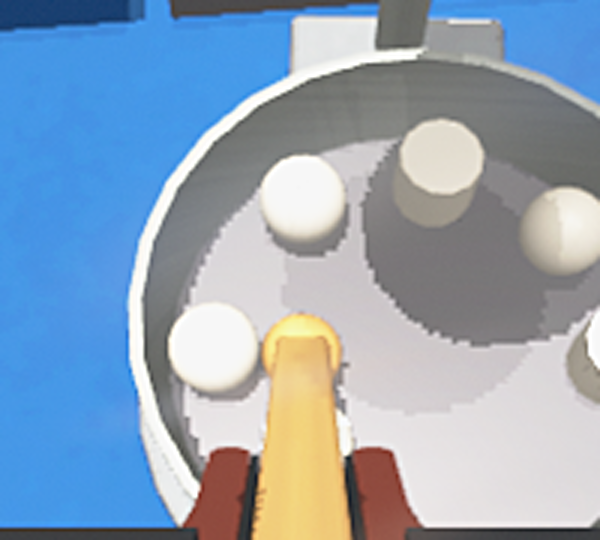

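View pics/s13.png

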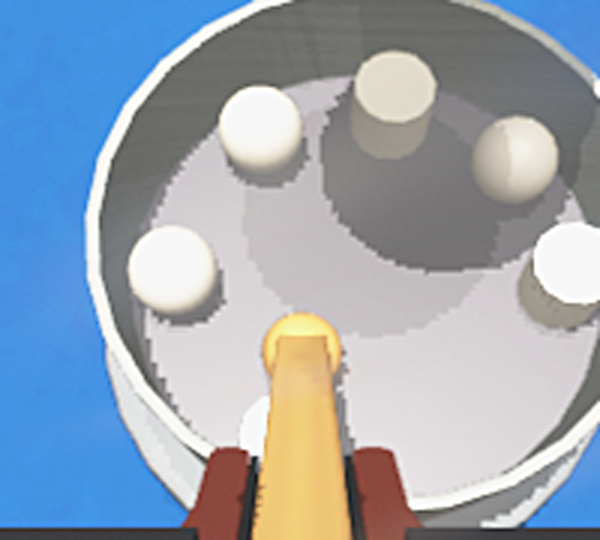

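```bash
python3 -m pendant '[[[0,0,0,4,-3,0,10],[0,0,0,2,-5,0,10],[0,0,0,-1,-5,0,10]]]' 60
python3 chk.py 14
```

```text
clock: 16.65
tool_pos: [0.5512, 0.0472, 0.201]
tcp_rot: [-3.141, 1.034, -0.084]
contact_force: [0.5, 1.3, 4.6]
finger_gap: 0.0157
F0 [ 0.54  1.33  4.57 -0.34] mean [ 0.71  0.51  3.71 -0.42] foot [0.615  0.0402 0.0927] rot [ 3.139  1.034 -0.089] t 16.8
```

View pics/s14.png

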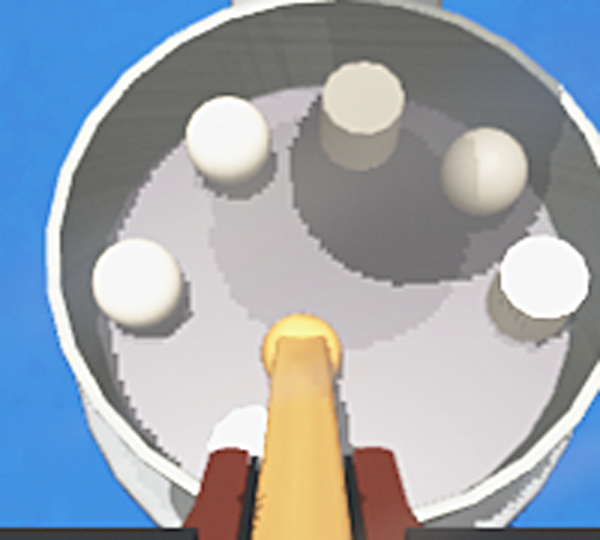

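```bash
python3 -m pendant '[[[0,0,0,-2,-5,0,10],[0,0,0,-3,-5,0,10],[0,0,0,-3,-5,0,10],[0,0,0,-3,-5,0,10]]]' 60
python3 chk.py 15
python3 - <<'E'
from h import *
s=grab("top","15");crop(s,195,90,90,100,6,"pics/t15.png")
E
```

```text
clock: 17.3
tool_pos: [0.5398, 0.0263, 0.2012]
tcp_rot: [3.14, 1.034, -0.087]
contact_force: [-0.0, 1.0, 2.8]
finger_gap: 0.0161
F0 [-0.02  0.97  2.78 -0.42] mean [-0.45 -0.62  3.42 -0.14] foot [0.6034 0.0195 0.0925] rot [ 3.137  1.035 -0.091] t 17.45
```

View pics/s15.png

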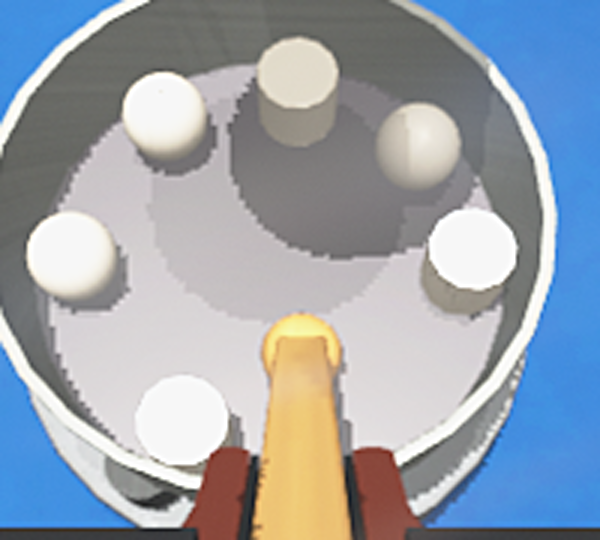

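View pics/t15.png

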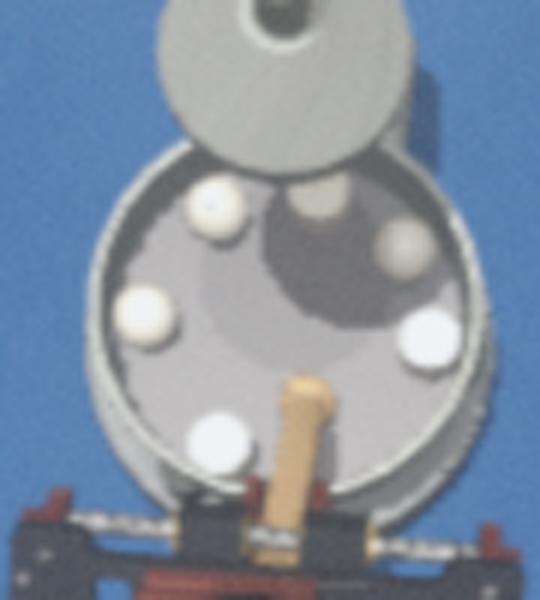

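```bash
python3 - <<'E'
from h import *
w0=load("wrist5");w1=load("wrist15")
f0=lambda x,y,z:onz(w0,180+x/4-.4,90+y/4-.4,z)[:2]
f1=lambda x,y,z:onz(w1,160+x/3-.33,70+y/3-.33,z)[:2]
A=dict(b4=(181,308,.095),c5=(207,398,.1065),b2=(277,222,.095),c3=(388,208,.1065),b0=(450,298,.095),c1=(445,405,.1065))
B=dict(b4=(72,255,.094),c5=(182,418,.1055),b2=(165,115,.094),c3=(298,75,.1055),b0=(418,145,.094),c1=(473,248,.1055))
c=np.array([.639,.027])
for k in A:
    a=f0(*A[k]);b=f1(*B[k]);print(k,np.round(1e3*(a-c)),np.round(1e3*(b-c)),"moved",np.round(1e3*np.hypot(*(b-a)),1),"r",np.round(1e3*np.hypot(*(b-c)),1))
# rim check in w1
E
```

```text
b4 [16. 44.] [ 3. 66.] moved 25.4 r 66.1
c5 [-18.  37.] [-58.  31.] moved 39.8 r 65.7
b2 [43. 11.] [53. 33.] moved 24.0 r 62.4
c3 [ 39. -24.] [ 57. -13.] moved 20.6 r 58.4
b0 [ 12. -41.] [ 34. -52.] moved 24.5 r 62.2
c1 [-26. -34.] [-10. -63.] moved 32.9 r 63.7
```

```bash
python3 - <<'E'
import numpy as np
a=np.radians(192+12*np.arange(32));R=33*np.ones(32);R[0]=36.3;R[1]=34
p=R[:,None]*np.c_[np.cos(a),np.sin(a)]
r=np.round(p*2)/2;d=np.diff(r,axis=0)
for i in range(0,31,8): print([[0,0,0,*x,0,10] for x in d[i:i+8].tolist()])
E
```

```text
[[0, 0, 0, 4.5, -6.5, 0, 10], [0, 0, 0, 4.5, -5.5, 0, 10], [0, 0, 0, 4.5, -5.0, 0, 10], [0, 0, 0, 5.5, -4.0, 0, 10], [0, 0, 0, 6.5, -3.0, 0, 10], [0, 0, 0, 6.5, -1.5, 0, 10], [0, 0, 0, 7.0, 0.0, 0, 10], [0, 0, 0, 6.5, 1.5, 0, 10]]
[[0, 0, 0, 6.5, 3.0, 0, 10], [0, 0, 0, 5.5, 4.0, 0, 10], [0, 0, 0, 4.5, 5.0, 0, 10], [0, 0, 0, 3.5, 6.0, 0, 10], [0, 0, 0, 2.5, 6.5, 0, 10], [0, 0, 0, 0.5, 7.0, 0, 10], [0, 0, 0, -0.5, 7.0, 0, 10], [0, 0, 0, -2.5, 6.5, 0, 10]]
[[0, 0, 0, -3.5, 6.0, 0, 10], [0, 0, 0, -4.5, 5.0, 0, 10], [0, 0, 0, -5.5, 4.0, 0, 10], [0, 0, 0, -6.5, 3.0, 0, 10], [0, 0, 0, -6.5, 1.5, 0, 10], [0, 0, 0, -7.0, 0.0, 0, 10], [0, 0, 0, -6.5, -1.5, 0, 10], [0, 0, 0, -6.5, -3.0, 0, 10]]
[[0, 0, 0, -5.5, -4.0, 0, 10], [0, 0, 0, -4.5, -5.0, 0, 10], [0, 0, 0, -3.5, -6.0, 0, 10], [0, 0, 0, -2.5, -6.5, 0, 10], [0, 0, 0, -0.5, -7.0, 0, 10], [0, 0, 0, 0.5, -7.0, 0, 10], [0, 0, 0, 2.5, -6.5, 0, 10]]
```

```bash
python3 -m pendant '[[[0,0,0,4.5,-6.5,0,10],[0,0,0,4.5,-5.5,0,10],[0,0,0,4.5,-5,0,10],[0,0,0,5.5,-4,0,10]]]' 60
python3 -m pendant '[[[0,0,0,6.5,-3,0,10],[0,0,0,6.5,-1.5,0,10],[0,0,0,7,0,0,10],[0,0,0,6.5,1.5,0,10]]]' 60
python3 chk.py 16
```

```text
clock: 18.0
tool_pos: [0.5593, 0.0053, 0.201]
tcp_rot: [3.14, 1.034, -0.087]
contact_force: [-1.9, -0.3, 4.4]
finger_gap: 0.0155
clock: 18.5
tool_pos: [0.586, 0.0025, 0.2011]
tcp_rot: [3.139, 1.034, -0.088]
contact_force: [-1.5, 0.0, 4.4]
finger_gap: 0.0155
F0 [-1.51  0.    4.42  0.42] mean [ 0.55 -0.72  2.98 -0.18] foot [ 0.6508 -0.0023  0.0933] rot [ 3.141  1.033 -0.085] t 18.65
```

View pics/s16.png

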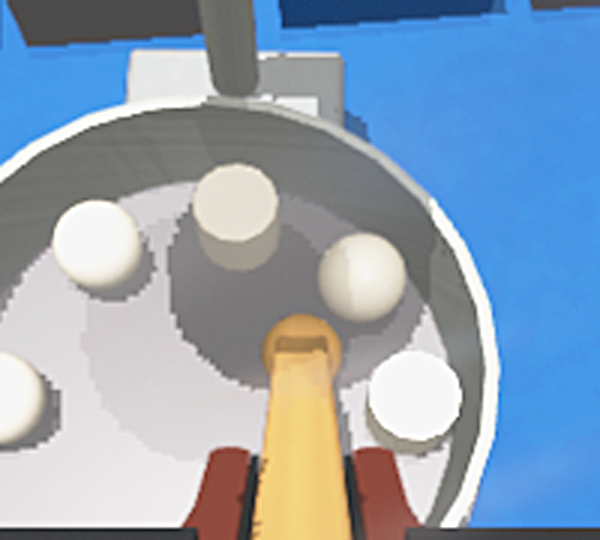

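```bash
python3 -m pendant '[[[0,0,0,6.5,3,0,10],[0,0,0,5.5,4,0,10],[0,0,0,4.5,5,0,10],[0,0,0,3.5,6,0,10]]]' 60
python3 -m pendant '[[[0,0,0,2.5,6.5,0,10],[0,0,0,0.5,7,0,10],[0,0,0,-0.5,7,0,10],[0,0,0,-2.5,6.5,0,10]]]' 60
python3 -m pendant '[[[0,0,0,-3.5,6,0,10],[0,0,0,-4.5,5,0,10],[0,0,0,-5.5,4,0,10],[0,0,0,-6.5,3,0,10]]]' 60
python3 chk.py 17
```

```text
clock: 19.15
tool_pos: [0.6059, 0.0209, 0.2011]
tcp_rot: [3.14, 1.034, -0.087]
contact_force: [-0.5, -1.8, 3.5]
finger_gap: 0.0161
clock: 19.65
tool_pos: [0.6057, 0.0485, 0.2013]
tcp_rot: [3.141, 1.034, -0.086]
contact_force: [0.3, -1.3, 3.8]
finger_gap: 0.0157
clock: 20.15
tool_pos: [0.5853, 0.0662, 0.2013]
tcp_rot: [3.141, 1.034, -0.086]
contact_force: [1.8, -0.4, 2.4]
finger_gap: 0.0159
F0 [ 1.82 -0.45  2.38 -0.6 ] mean [-1.17  0.69  3.44  0.07] foot [0.6489 0.0608 0.0926] rot [ 3.14   1.035 -0.086] t 20.3
```

View pics/s17.png

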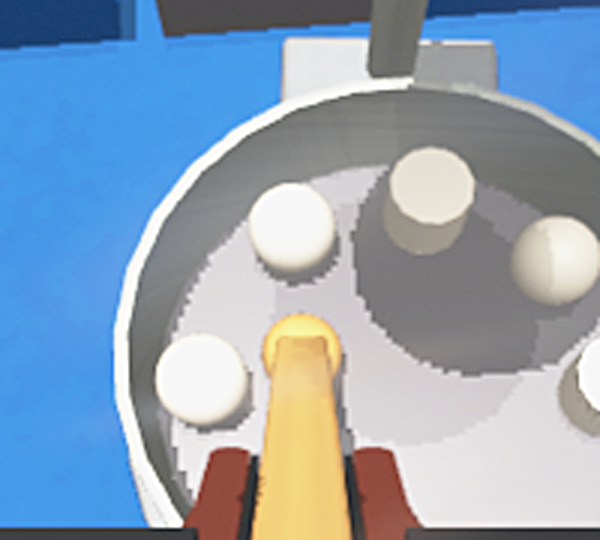

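```bash
python3 -m pendant '[[[0,0,0,-6.5,1,0,10],[0,0,0,-7,0,0,10],[0,0,0,-6.5,-2,0,10],[0,0,0,-6,-4,0,10]]]' 60
python3 -m pendant '[[[0,0,0,-5,-5,0,10],[0,0,0,-3.5,-5,0,10],[0,0,0,-3,-6,0,10],[0,0,0,-2.5,-6.5,0,10]]]' 60
python3 -m pendant '[[[0,0,0,-0.5,-7,0,10],[0,0,0,0.5,-6,0,10]]]' 60
python3 chk.py 18
```

```text
clock: 20.8
tool_pos: [0.5592, 0.0609, 0.2012]
tcp_rot: [3.141, 1.034, -0.086]
contact_force: [1.9, 0.3, 2.5]
finger_gap: 0.0158
clock: 21.3
tool_pos: [0.5454, 0.0379, 0.2012]
tcp_rot: [3.14, 1.034, -0.086]
contact_force: [0.5, 1.4, 3.2]
finger_gap: 0.0154
clock: 21.55
tool_pos: [0.5454, 0.0247, 0.201]
tcp_rot: [3.14, 1.034, -0.087]
contact_force: [-0.1, 1.5, 3.6]
finger_gap: 0.0158
F0 [-0.1   1.49  3.56 -0.1 ] mean [ 0.6  -0.97  3.4  -0.36] foot [0.6096 0.0178 0.0927] rot [ 3.138  1.035 -0.091] t 21.7
```

View pics/s18.png

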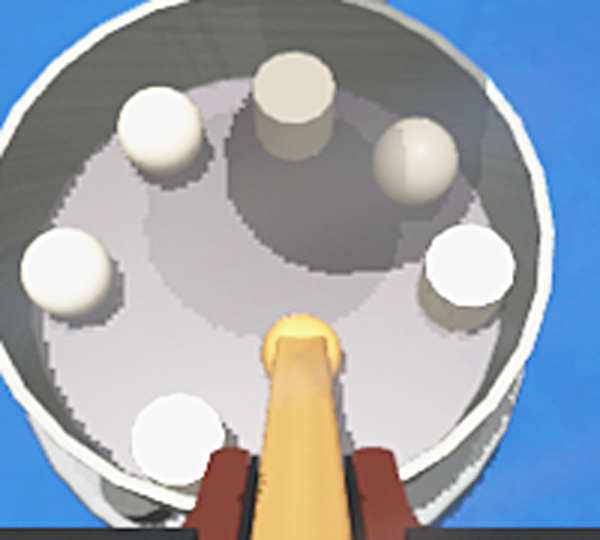

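```bash
python3 -m pendant '[[[0,0,0,-1,0,10,10],[0,0,0,-1,0,20,10],[0,0,0,-1,0,25,10],[0,0,0,-1,0,25,10],[0,0,0,0,0,20,10],[0,0,0,0,0,8,10],[0,0,0,0,0,0,10]]]' 60
python3 - <<'E'
from h import *
from rig import manip
st=manip.state();print(foot(st),st["contact_force"])
w=grab("wrist","19");t=grab("scene","19");s=grab("top","19");crop(s,195,90,90,100,6,"pics/t19.png")
print(proj(w,foot(st)),proj(t,foot(st)))
E
```

```text
clock: 22.58
tool_pos: [0.5411, 0.025, 0.3085]
tcp_rot: [3.139, 1.035, -0.088]
contact_force: [-0.3, 0.6, -1.0]
finger_gap: 0.0159
[0.60515767 0.01930482 0.20011167] [-0.25710404  0.56011191 -1.04314578]
(np.float64(260.0713852840636), np.float64(185.8561551734655)) (np.float64(291.73744238972535), np.float64(166.53116806627813))
```

View pics/wrist19.png

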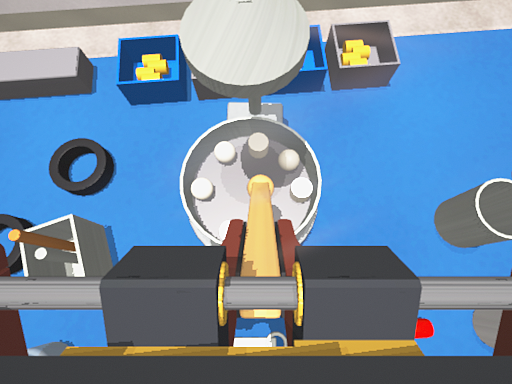

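View pics/scene19.png

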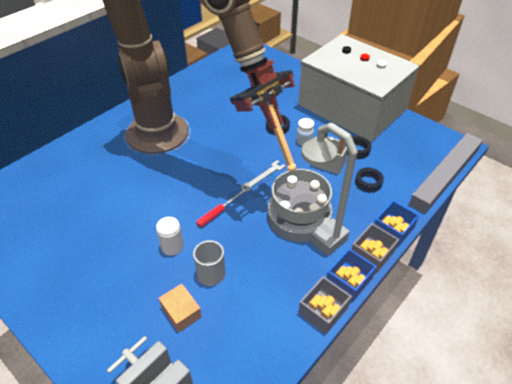

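```bash
python3 -m pendant '[[[0,0,0,0,-20,0,10],[0,0,0,0,-45,0,10],[0,0,0,0,-55,0,10],[0.0023,0.026,0,1,-55,0,10],[0.0023,0.026,0,1,-55,0,10],[0.0023,0.026,0,1,-48,0,10],[0.0023,0.026,0,1,-28,0,10],[0,0,0,0,-8,0,10],[0,0,0,0,0,0,10],[0,0,0,0,0,0,10]]]' 60
python3 - <<'E'
from h import *
from rig import manip
st=manip.state();p=foot(st);print(p,(p-[.5824,-.2943,0])*1000)
R=Ro.from_euler("xyz",st["tcp_rot"]).as_matrix()[:,0];print(R,np.degrees(np.arccos(-R[2])))
w=grab("wrist","20");t=grab("scene","20");s=grab("top","20")
crop(w,210,140,100,120,5,"pics/w20.png");print(proj(w,[.5824,-.2943,.1]),proj(w,p),proj(t,p))
crop(t,165,170,80,120,5,"pics/sc20.png")
E
```

```text
clock: 23.98
tool_pos: [0.5456, -0.287, 0.3089]
tcp_rot: [3.141, 1.139, -0.084]
contact_force: [-0.6, 0.3, -1.0]
finger_gap: 0.0159
[ 0.59820006 -0.29140353  0.19451866] [ 15.80006498   2.8964667  194.5186642 ]
[ 0.41739063 -0.03502416 -0.90805196] 24.76247981542151
(np.float64(263.37825322215997), np.float64(213.40941669914855)) (np.float64(260.0146406369292), np.float64(185.78800306091486)) (np.float64(210.8799093425564), np.float64(232.09318761427033))
```

View pics/w20.png

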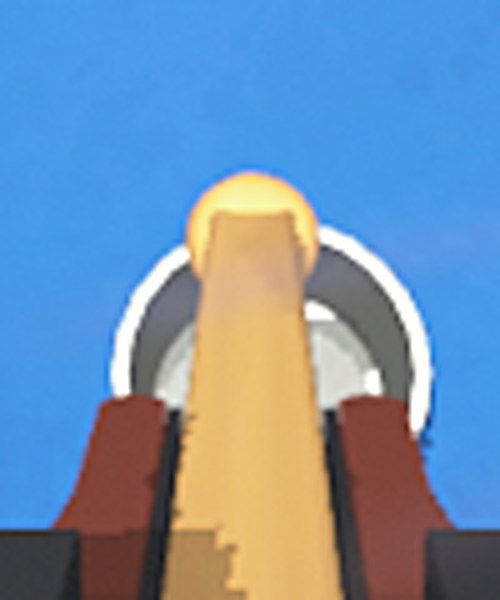

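View pics/sc20.png

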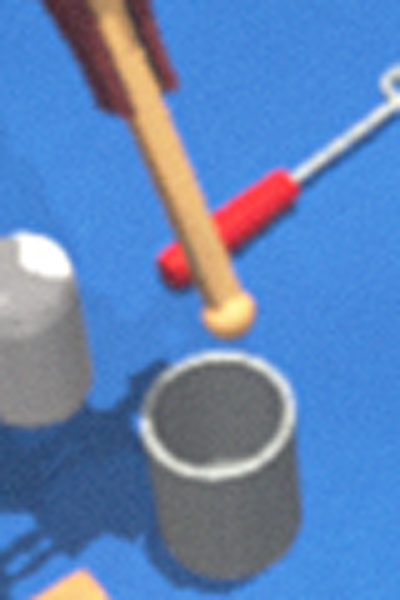

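```bash
python3 -m pendant '[[[0,0,0,-1.5,-4,-10,10],[0,0,0,0,0,-20,10],[0,0,0,0,0,-20,10],[0,0,0,0,0,-20,10],[0,0,0,0,0,-12,10],[0,0,0,0,0,0,10]]]' 60
python3 - <<'E'
from h import *
from rig import manip
st=manip.state();p=foot(st);print(p,(p-[.5824,-.2943,0])*1000)
w=grab("wrist","21");t=grab("scene","21")
crop(w,210,140,100,120,5,"pics/w21.png")
crop(t,165,170,80,120,5,"pics/sc21.png")
E
```

```text
clock: 24.88
tool_pos: [0.5435, -0.2926, 0.226]
tcp_rot: [-3.141, 1.14, -0.085]
contact_force: [0.3, 0.3, -1.1]
finger_gap: 0.016
[ 0.59595312 -0.29702692  0.11153618] [ 13.55311879  -2.72691528 111.53617676]
```

View pics/w21.png

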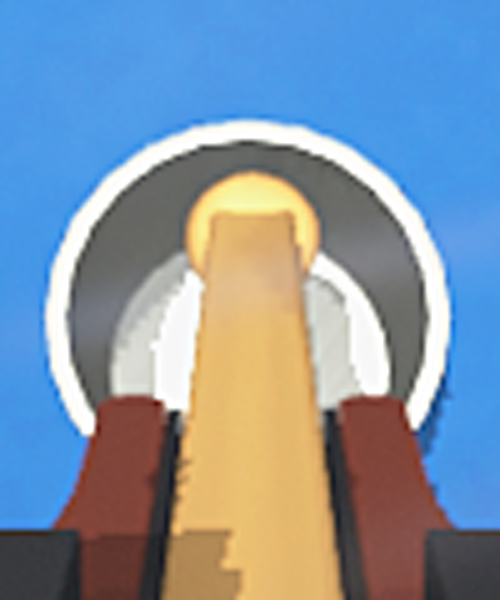

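View pics/sc21.png

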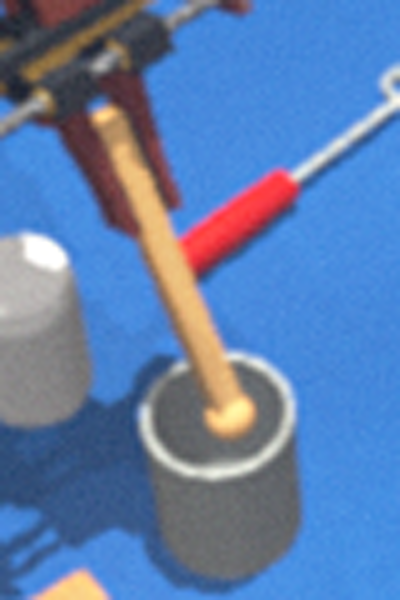

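```bash
python3 -m pendant '[[[0,0,0,0,0,-15,10],[0,0,0,0,0,-20,10],[0,0,0,0,0,-20,10],[0,0,0,0,0,-15,10],[0,0,0,0,0,-10,10],[0,0,0,0,0,-5,10],[0,0,0,0,0,0,10]]]' 60
python3 -m pendant '[[[0,0,0,0,0,-3,10],[0,0,0,0,0,0,10]]]'
python3 -m pendant '[[[0,0,0,0,0,-2,10],[0,0,0,0,0,0,10]]]'
python3 -c "
from h import *
from rig import manip
st=manip.state();print((foot(st)-[.5824,-.2943,0])*1000)"
```

```text
clock: 25.85
tool_pos: [0.5442, -0.2928, 0.1421]
tcp_rot: [3.141, 1.138, -0.086]
contact_force: [-0.8, 0.6, -0.3]
finger_gap: 0.016
clock: 26.1
tool_pos: [0.5441, -0.2928, 0.1394]
tcp_rot: [3.14, 1.138, -0.087]
contact_force: [0.7, 0.5, -1.0]
finger_gap: 0.0156
clock: 26.35
tool_pos: [0.544, -0.2927, 0.1371]
tcp_rot: [3.141, 1.139, -0.086]
contact_force: [-0.7, 0.2, -1.1]
finger_gap: 0.0153
[14.21220598 -2.96096974 22.65948269]
```

```bash
python3 -m pendant '[[[0,0,0,0,0,-2,10],[0,0,0,0,0,0,10]]]'
python3 -m pendant '[[[0,0,0,0,0,-1,10],[0,0,0,0,0,0,10]]]'
python3 -m pendant '[[[0,0,0,0,0,-1,10],[0,0,0,0,0,0,10]]]'
```

```text
clock: 26.6
tool_pos: [0.544, -0.2927, 0.1349]
tcp_rot: [3.141, 1.139, -0.086]
contact_force: [-0.0, -0.4, -0.8]
finger_gap: 0.0157
clock: 26.85
tool_pos: [0.544, -0.2927, 0.134]
tcp_rot: [3.141, 1.139, -0.086]
contact_force: [-0.6, 0.3, -0.8]
finger_gap: 0.0154
clock: 27.1
tool_pos: [0.5442, -0.2928, 0.1332]
tcp_rot: [3.14, 1.138, -0.087]
contact_force: [-0.4, -0.2, 0.2]
finger_gap: 0.0157
```

```bash
python3 -m pendant '[[[0,0,0,0,0,0,25],[0,0,0,0,0,0,40],[0,0,0,0,0,0,60],[0,0,0,0,0,0,80],[0,0,0,0,0,0,80],[0,0,0,0,0,0,80],[0,0,0,0,0,0,80],[0,0,0,0,0,0,80]]]'
python3 - <<'E'
from h import *
w=grab("wrist","22");t=grab("scene","22")
crop(t,150,150,100,150,4,"pics/sc22.png")
E
```

```text
clock: 28.1
tool_pos: [0.5441, -0.2928, 0.1331]
tcp_rot: [3.14, 1.138, -0.086]
contact_force: [-0.1, 0.1, -0.9]
finger_gap: 0.0802
```

View pics/wrist22.png

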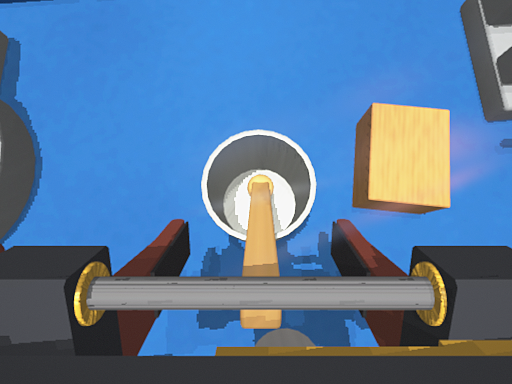

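View pics/sc22.png

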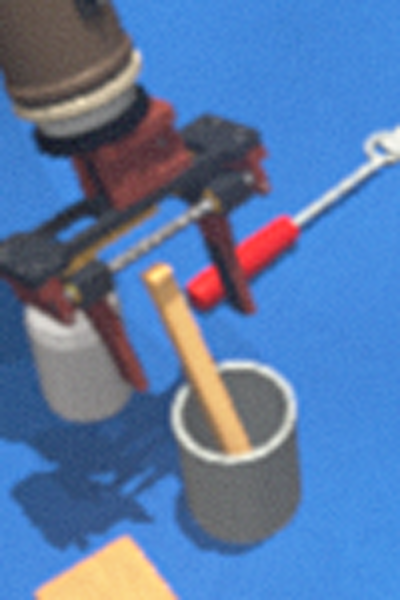

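```bash
python3 -m pendant '[[[0,0,0,-3,0,7,80],[0,0,0,-9,0.7,17,80],[0,0,0,-12,1,24,80],[0,0,0,-12,1,24,80],[0,0,0,-12,1,24,80],[0,0,0,-12,1,24,80],[0,0,0,-10,0,30,80],[0,0,0,-10,0,20,80],[0,0,0,0,0,0,80]]]'
python3 - <<'E'
from h import *
w=grab("wrist","23");t=grab("scene","23");s=grab("top","23")
crop(s,195,90,90,100,6,"pics/t23.png")
E
```

```text
clock: 29.32
tool_pos: [0.4639, -0.2888, 0.306]
tcp_rot: [3.133, 1.135, -0.094]
contact_force: [-0.1, -0.4, -0.6]
finger_gap: 0.0803
```

View pics/top23.png

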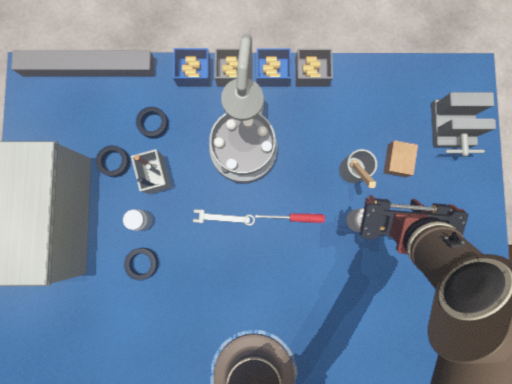

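View pics/scene23.png

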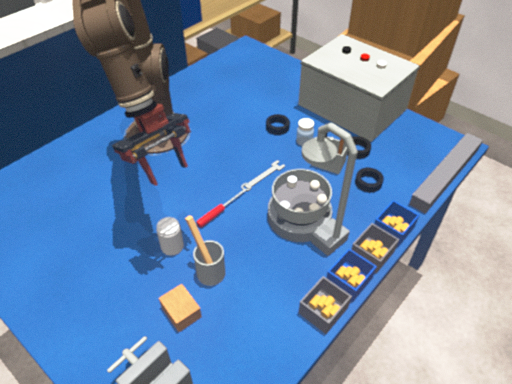

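View pics/wrist23.png

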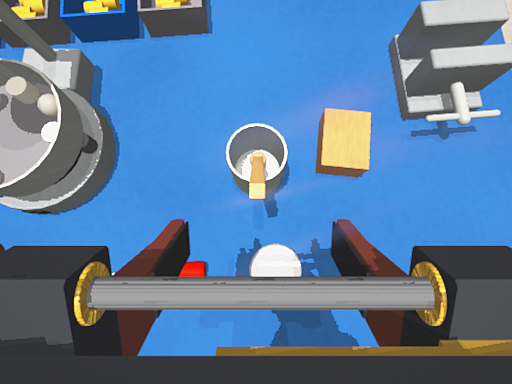

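View pics/t23.png

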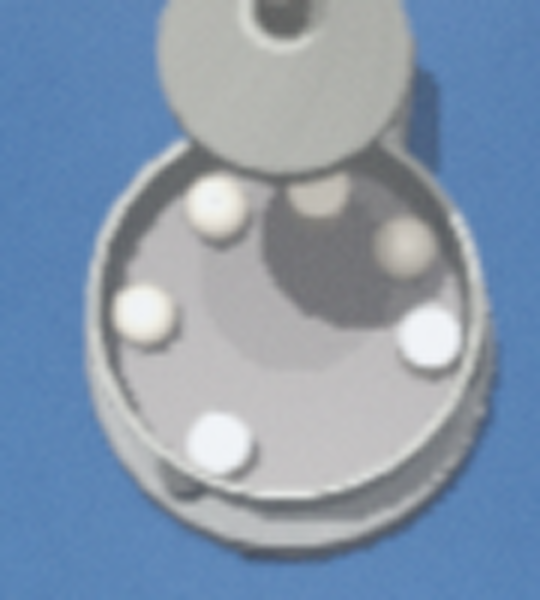

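```bash
python3 -c "
from rig import manip
print(manip.state()['clock']);print(manip.job_done())"
```

```text
29.475
the job is handed in; nothing more can be done
None
```

The beads are stirred, the rod is back in its round pot foot down, and the job is handed in at 29.5 s with the hand clear.

- **Setting down:** I placed the foot on the side of the bowl away from the pipe, about 40 mm from the middle. The plate was felt at about 81 mm above the bench.
- **Stirring:** I stirred two full anticlockwise rounds at about 3–4 N measured.
- **Beads:** measured after the first round, every bead had shifted by 20–40 mm. All six are still in the bowl.
- **Rest of the bench:** the last pictures show the rod leaning in its pot and no visible change to the other things on the bench. I compared those by eye and did not measure them. The hand stayed clear of the machine and hood.

**Trouble in round one:** near the end of the first round a cylindrical bead wedged between the rod and the bowl wall. Side force rose briefly to about 7.5 N, and the foot may have lifted off the plate. I moved inward to free it, then made the second round at a slightly smaller radius (about 33 mm) because of this. At every check during that round the foot was in light contact.

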